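# Set the prop leg of a book rest and clamp its cam lever

## Task

With the orange cam lever still open, push the book rest's spring-loaded sliding leg in until its black pointer stands beside the red mark, and keep it there. Then, while holding the leg at the mark, squeeze the orange lever fully closed against the leg's bar, without shifting the red clip or disturbing anything else on the table. Finish still holding: keep the leg at the mark and the lever pinched shut between the fingers, do not let go.

Things in the scene. Friction and masses are not known exactly. Their poses are not given: they have to be found in the camera images.
- easel: Wooden book rest, fixed to the table. Origin: underside of its base, centre line. x runs level along the sliding leg, from the tilted board to the leg's free end; z up. Base plate 390 x 90 mm, 12 mm thick (x -220 to +170); on it a rail 18 mm wide under the leg, up to 38 mm high, and a white scale at y -41 to -55 mm, x -70 to +45, 28 mm high.
- leg: The sliding leg; axes as the book rest (origin: that of the book rest plus its travel along -x). Free end: a black crossbar 12 mm thick along x, 116 mm wide (y), 36 to 85 mm above the table; from its outer face an aluminium bar 16 mm wide (y -4 to +12 mm), 70 mm long, runs outwards along +x, 40 to 75 mm above the table. Slides 0 (fully out) to 80 mm along -x, raising the board.
- grip_spot (a point): Middle of the crossbar's outer face (turned to +x), 60 mm above the table, moving with the leg. Bar and closed lever together are 24 mm wide, centred here in y, and run out along +x. Fingers either side of them, against this face, can push the leg in, then close on both. A spring always pushes the leg out (4 to 5.6 N), even with the lever shut: it comes back if not held.
- lever: Orange cam lever, 56 mm long, 8 mm thick, 40 to 75 mm above the table, on the -y side of the bar. Origin on its upright pin (14 mm thick), at its lower edge, 62 mm out from the crossbar face; it runs along its own -x, free end near the crossbar. Closed: its x is along the book rest's x; open: turned about +z by 0.28 to 0.38 rad, free end 16 to 21 mm further out to -y.
- lever_tip (a point): The lever's free end, mid height, in the middle of its thickness. The lever is stiff, stays where it is left, and closes when squeezed here towards the bar with about 5 N.
- pointer (a point): Tip of the black pointer (4 mm thick) on the leg, 55 mm above the table; it moves with the leg and lies 60 mm inwards (-x) of the crossbar's outer face.
- mark (a point): The fin of the red clip on the scale: the length mark, 55 mm above the table; fin 2.5 mm thick, 60 mm high. Axes as the book rest. The pointer is at the mark when level with it along the book rest's x (their y always differs by 12 mm). The clip is stiff; leave it alone.
- board_top (a point): Middle of the upper edge of the tilted board (260 mm wide, with an open book, hinged at x -200, z 50 mm of the book rest); about 205 mm above the table with the leg out, up to about 245 mm with it in.
- mug: Bystander, leave it alone: white mug, 84 mm across, 92 mm high. Origin: underside centre.
- sugar_bowl: Bystander, leave it alone: blue bowl, 110 mm across, 50 mm high. Origin: underside centre.
- succulent: Bystander, leave it alone: small plant in a clay pot, 90 mm across, 65 mm pot, leaves up to about 95 mm high. Origin: underside centre.
- spectacles: Bystander, leave it alone: folded brass-rimmed spectacles, about 125 mm wide, 8 mm high. Origin: underside centre.
- teaspoon: Bystander, leave it alone: steel teaspoon, 140 mm long. Origin: underside centre.
- jam_jar: Bystander, leave it alone: jam jar with red cap, 66 mm across, 85 mm high. Origin: underside centre.

How it is judged:
By the outcome, as a careful person would: the job done as asked, in the order asked, and still so for the second after the job is handed in, while the arm keeps its last pose, push and grip.
It also fails if it takes over 35 s, if anything falls off the work surface, if the arm or the gripper's body presses on something with over 40 N, if the wrist force passes 120 N, or if a joint passes its speed limit or range.

## Robot

A 6-joint arm with a two-finger parallel gripper is mounted at the origin on the work surface. World frame = base frame: x ahead of the robot, y to its left, z up, the work surface at z = 0. Lengths are in m, angles in degrees, forces in N, time in s.
With the tool pointing down it reaches from about 0.325 to 0.775 m from the base axis. Payload 5.5 kg.
Tool frame: the origin (TCP) lies at the centre of the arm's flange, where the gripper is bolted on; the fingertips stand 182 mm ahead of it and the grasp point (between the pads) lies 163 mm ahead of it; z points along the fingers, y is the direction in which the jaws open and shut (so a half turn about z gives the same grasp; the last joint's range is limited). The gripper opens to 88 mm and grips with 3 to 60 N. Pads are 20 mm wide; open, the fingers measure 115 mm over their backs; the gripper's body (75 mm by 178 mm) begins 61 mm behind the grasp point.
Start: joints at [-79.28, 5.22, 70.514, -0, 104.267, -3.249], TCP at [0.145, -0.582, 0.405] pointing down, gripper open.
Joint ranges: [-164.24, 164.24], [-49.07, 125.15], [9.68, 141.18], [-86.29, 266.29], [3.28, 154.24], [-151.56, 151.56]. Speed limits (degrees/s): [147.25, 147.25, 172.46, 180, 180, 180].

## Interface

Orientations are given as [roll, pitch, yaw] about the fixed x, y, z axes, in that order (R = Rz(yaw) Ry(pitch) Rx(roll)).
In Python, from station import r gives the robot as it stands. The module is installed in compiled form; this text tells all that it offers. Calls block until the motion is done:
- r.reach(position, orientation): joint-space move of the TCP to a pose.
- r.servo_line(position, rotation=None, speed=0.15): straight line of the TCP; rotation=None keeps the orientation; speed is the mean speed in m/s.
- r.move_joints(angles): joint-space move.
- r.let_go() and r.grab(squeeze=None): open the fingers fully, or close them until they stop; squeeze is the grip in N (None keeps the last).
- r.wait(seconds).
- r.inverse_kinematics(position, orientation): joint angles nearest the present ones, or None.
- r.sense(): the state.
- r.snapshot(name): name is "scene" or "top"; returns a dict with "frame" (384x512x3 uint8, red, green, blue), "fx", "fy", "cx", "cy" (pixels), "R" (3x3) and "t" (3): a world point X has camera coordinates R X + t. Camera axes: x right, y down, z forward; pixel columns grow to the right and rows downward; lengths in m; the calibration is good to about 2 mm. A picture is of the moment at which its call begins. There is no depth.
A pose or a line that the arm cannot do raises r.IKError and nothing moves.
- r.hand_in(): hands the job in, once; it reports no verdict.
The state is a dict: "clock": time; "joints": joint angles; "joint_vel": joint speeds; "joint_torque": joint torques, N m; "tcp_pos": TCP position; "orientation": TCP orientation; "contact_force": force on the tool from outside, world axes, zero at the start; "torque": the same for the moment, N m; "opening": finger opening in m.
Only numpy, scipy, OpenCV 4.12 (cv2) and the standard library are available. Lean on these libraries where they do the work, as an engineer would, in place of code of your own. Each camera call takes 0.05 s, during which the arm holds its last target.

## Working session

There is one attempt and no reset: what is moved stays moved. The work goes in short steps, each a Python script; the robot and the scene stay as the last script left them, time stands still between calls to the robot, and variables do not carry over. Pictures are saved under pics/ and viewed, and the job is handed in when it is done.

```bash
mkdir -p pics
cat > h.py <<'E'
import numpy as np, cv2, json
from station import r
def save(s,name,crop=None,k=1):
    f=s["frame"][:,:,::-1]
    if crop: a,b,c,d=crop; f=f[b:d,a:c]
    cv2.imwrite("pics/"+name,cv2.resize(f,None,fx=k,fy=k,interpolation=cv2.INTER_CUBIC))
def ray(s,u,v,z):
    R=np.array(s["R"]);t=np.array(s["t"]);C=-R.T@t
    d=R.T@np.array([(u-s["cx"])/s["fx"],(v-s["cy"])/s["fy"],1]);return C+d*(z-C[2])/d[2]
def proj(s,X):
    p=np.array(s["R"])@np.array(X)+np.array(s["t"]);return np.array([s["fx"]*p[0]/p[2]+s["cx"],s["fy"]*p[1]/p[2]+s["cy"]])
E
python3 - <<'E'
from h import *
import pickle
for n in("scene","top"):
    s=r.snapshot(n);pickle.dump(s,open(n+"0.pkl","wb"));save(s,n+"0.png",None,1.5)
    R=np.array(s["R"]);print(n,-R.T@s["t"],R,s["fx"])
print(r.sense())
E
```

```text
scene [1.18460234 0.18336947 1.1466077 ] [[-0.02396658  0.99966266  0.01000871]
 [ 0.87054778  0.02579111 -0.49140755]
 [-0.49149991 -0.0030643  -0.87087223]] 421.7704628963051
top [0.50622886 0.15273968 1.25605745] [[ 0.00453213 -0.99995181 -0.00870794]
 [-0.99700688 -0.00384635 -0.07721709]
 [ 0.07717988  0.00903184 -0.99697627]] 388.43483788130357
{'clock': 0.1, 'joints': array([-7.92806526e+01,  5.26006167e+00,  7.05737321e+01, -1.73175456e-03,
        1.04265632e+02, -3.24846521e+00]), 'joint_vel': array([-0.06403189, -0.05761548, -0.15110804, -0.06380889,  0.00321638,
       -0.02435168]), 'joint_torque': array([ 2.18223417e-03, -4.47857523e+01, -4.07569206e+01,  7.00221048e-02,
        2.84451741e-02, -1.23301179e-04]), 'tcp_pos': array([ 0.14483336, -0.5823218 ,  0.40361872]), 'orientation': array([-1.79900639e+02, -3.95764869e-03,  1.39673839e+01]), 'contact_force': array([ 0.08340637, -0.10680045,  0.37412218]), 'torque': array([0.03994323, 0.02263222, 0.02328546]), 'opening': 0.0877995657537743}
```

View pics/scene0.png

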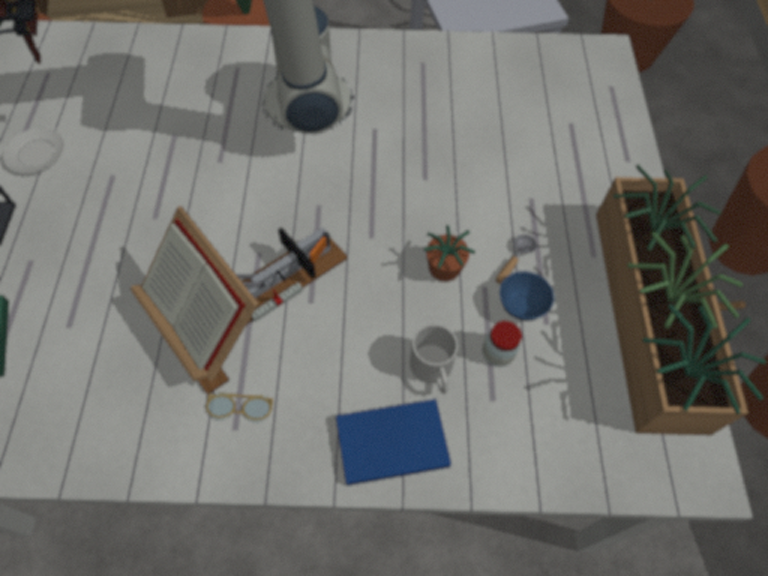

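View pics/top0.png

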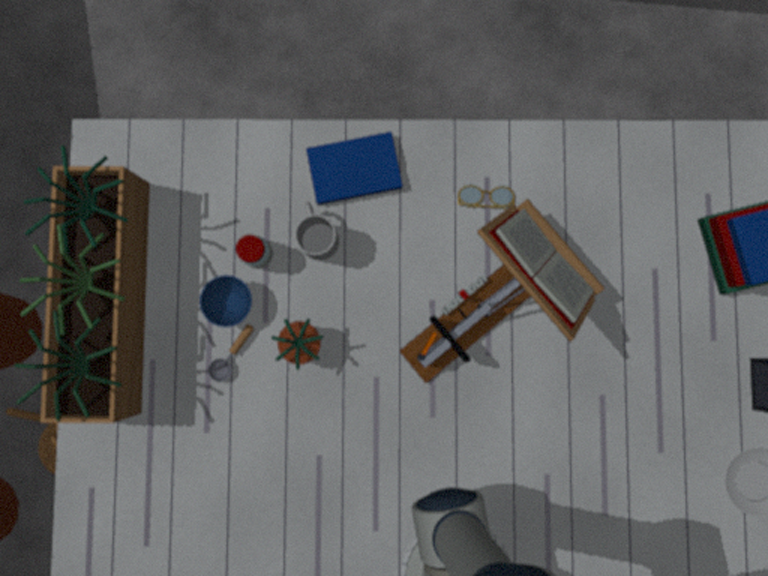

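The scene picture shows the rest at about (170-350, 200-390), with the crossbar at (297,252) and the lever at (320,245). In the top picture the crossbar is at (450,338), the lever at (428,345) and the red clip at (463,294). I'll enlarge both.

Run:
```python
from h import *
import pickle
for n,c in(("scene",(140,145,240,220)),("top",(260,165,360,260))):
    s=pickle.load(open(n+"0.pkl","rb"));save(s,n+"0c.png",c,6 if n=="top" else 8)
```

```text
(no output)
```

View pics/scene0c.png

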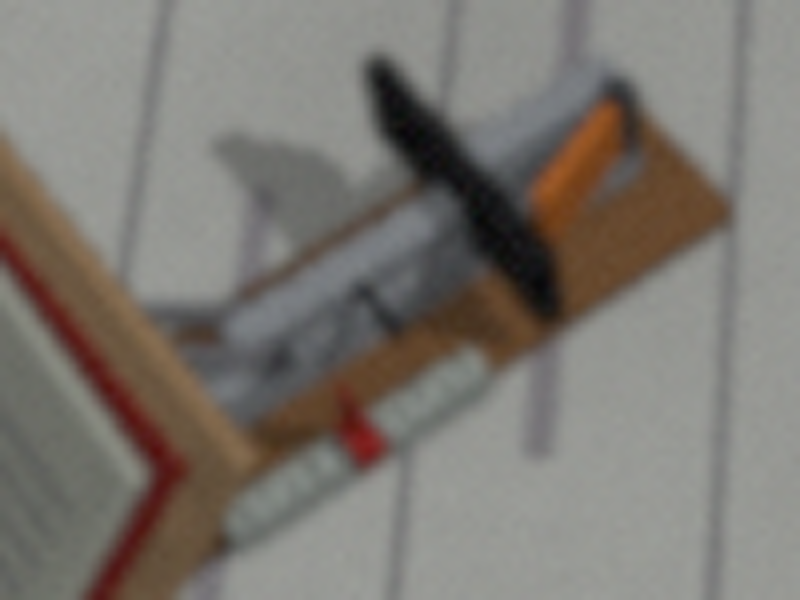

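View pics/top0c.png

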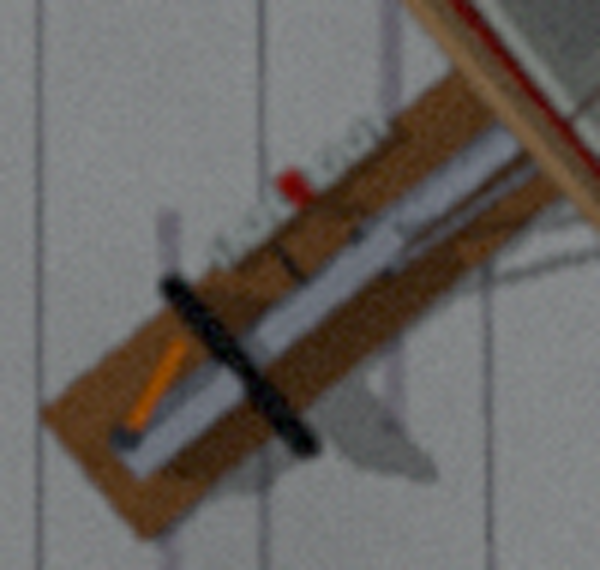

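```bash
cat > fit.py <<'E'
from h import *
import pickle
from scipy.optimize import least_squares
S=pickle.load(open("scene0.pkl","rb"));T=pickle.load(open("top0.pkl","rb"))
sc=lambda a,b:(140+(a+.5)/8-.5,145+(b+.5)/8-.5); tp=lambda a,b:(260+(a+.5)/6-.5,165+(b+.5)/6-.5)
def W(p,X): c,s=np.cos(p[2]),np.sin(p[2]); return np.array([p[0]+c*X[0]-s*X[1],p[1]+s*X[0]+c*X[1],X[2]])
# obs: view,pix,fn(F)->local
B=.012
obs=[("base-",T,tp(42,412),lambda F:(.17,-.045,B)),("base+",T,tp(148,540),lambda F:(.17,.045,B)),
("base-s",S,sc(732,210),lambda F:(.17,-.045,B)),
("xb-",T,tp(167,282),lambda F:(F-.006,-.058,.085)),("xb+",T,tp(308,450),lambda F:(F-.006,.058,.085)),
("xb+s",S,sc(376,58),lambda F:(F-.006,.058,.085)),
("ptr",T,tp(276,250),lambda F:(F-.06,-.029,.055)),("ptrs",S,sc(402,332),lambda F:(F-.06,-.029,.055)),
("barend",T,tp(140,478),lambda F:(F+.07,.012,.075)),
]
if __name__=="__main__":
    f=lambda p:np.concatenate([proj(v,W(p,g(p[3])))-u for _,v,u,g in obs])
    for n,v,u,g in obs: print(n,ray(v,*u,g(0)[2]).round(4))
    best=min((least_squares(f,[.45,-.05,y,.08],loss="soft_l1") for y in(-3,-1.5,0,1.5,2.5)),key=lambda q:q.cost)
    p=best.x;print(p,np.degrees(p[2]),best.cost)
    for o,e in zip(obs,f(p).reshape(-1,2)):print(o[0],e.round(2))
    np.save("p.npy",p)
    c,s=np.cos(p[2]),np.sin(p[2])
    def loc(X): d=X[:2]-p[:2]; return np.array([c*d[0]+s*d[1],-s*d[0]+c*d[1],X[2]])
    for z in(.055,.06,.088):
        print("fin top scene",z,loc(ray(S,*sc(341,383),z)).round(4))
    print("ptr",loc(ray(S,*sc(402,332),.055)).round(4),loc(ray(T,*tp(276,250),.055)).round(4))
    print("clip body top",[loc(ray(T,*tp(290,187),z)).round(4) for z in(.03,.04,.06)])
    print("clip body scene",[loc(ray(S,*sc(365,445),z)).round(4) for z in(.03,.04,.06)])
    print("pin",loc(ray(T,*tp(125,437),.08)).round(4),"levertip",loc(ray(T,*tp(182,345),.075)).round(4))
E
python3 fit.py
```

```text
base- [0.4647 0.119  0.012 ]
base+ [0.3977 0.0629 0.012 ]
base-s [0.4691 0.1218 0.012 ]
xb- [0.5322 0.0584 0.085 ]
xb+ [ 0.4489 -0.0116  0.085 ]
xb+s [ 0.4509 -0.0128  0.085 ]
ptr [ 5.496e-01 -1.000e-04  5.500e-02]
ptrs [0.5538 0.0033 0.055 ]
barend [0.434  0.0714 0.075 ]
[ 0.54425878 -0.03639298  2.28700721  0.08487186] 131.0358609503865 3.4343277044098715
base- [-0.75 -0.61]
base+ [ 0.19 -0.32]
base-s [-0.09 -0.67]
xb- [-0.92 -1.33]
xb+ [1.13 0.07]
xb+s [-0.63 -0.6 ]
ptr [-0.49 -0.07]
ptrs [-0.49 -1.17]
barend [-0.38  0.16]
fin top scene 0.055 [-0.0066 -0.0367  0.055 ]
fin top scene 0.06 [-0.0077 -0.0394  0.06  ]
fin top scene 0.088 [-0.0141 -0.0546  0.088 ]
ptr [ 0.0236 -0.0332  0.055 ] [ 0.0239 -0.0279  0.055 ]
clip body top [array([-0.0066, -0.0465,  0.03  ]), array([-0.0052, -0.0469,  0.04  ]), array([-0.0023, -0.0477,  0.06  ])]
clip body scene [array([-0.0094, -0.0507,  0.03  ]), array([-0.0116, -0.0559,  0.04  ]), array([-0.016 , -0.0662,  0.06  ])]
pin [ 0.146  -0.0083  0.08  ] levertip [ 0.0938 -0.024   0.075 ]
```

Run:
```python
from fit import *
p=np.load("p.npy");c,s=np.cos(p[2]),np.sin(p[2])
def loc(X): d=X[:2]-p[:2]; return np.array([c*d[0]+s*d[1],-s*d[0]+c*d[1],X[2]])
for u in((480,233),(572,338)):
    X=ray(T,u[0]/1.5,u[1]/1.5,.205);print(X.round(3),loc(X).round(3))
F=p[3]
for dx in (.03,.011,-.022):
  for z in(.223,.40):
    X=W(p,(F+dx,0,z))
    for yaw in(131.04,-48.96):print(dx,z,X.round(4),yaw,r.inverse_kinematics(list(X),[180,0,yaw]))
print(r.inverse_kinematics([.145,-.582,.5],[180,0,14]))
```

```text
[ 0.683 -0.021  0.205] [-0.08  -0.115  0.205]
[ 0.494 -0.184  0.205] [-0.078  0.135  0.205]
0.03 0.223 [0.4688 0.0503 0.223 ] 131.04 [  1.98316009 -12.60683999 106.07131556   0.          86.53552443
 -39.05683991]
0.03 0.223 [0.4688 0.0503 0.223 ] -48.96 [ 1.98316009e+00 -1.26068400e+01  1.06071316e+02 -2.54444375e-14
  8.65355244e+01  1.40943160e+02]
0.03 0.4 [0.4688 0.0503 0.4   ] 131.04 [  1.98316009 -14.66999901  89.7980301    0.         104.87196891
 -39.05683991]
0.03 0.4 [0.4688 0.0503 0.4   ] -48.96 [ 1.98316009e+00 -1.46699990e+01  8.97980301e+01 -2.54444375e-14
  1.04871969e+02  1.40943160e+02]
0.011 0.223 [0.4813 0.0359 0.223 ] 131.04 [  0.22888628 -10.76401367 104.48072125   0.          86.28329242
 -40.81111372]
0.011 0.223 [0.4813 0.0359 0.223 ] -48.96 [ 2.28886278e-01 -1.07640137e+01  1.04480721e+02 -2.54444375e-14
  8.62832924e+01  1.39188886e+02]
0.011 0.4 [0.4813 0.0359 0.4   ] 131.04 [  0.22888628 -12.9398891   88.34026836   0.         104.59962074
 -40.81111372]
0.011 0.4 [0.4813 0.0359 0.4   ] -48.96 [ 2.28886278e-01 -1.29398891e+01  8.83402684e+01 -2.54444375e-14
  1.04599621e+02  1.39188886e+02]
-0.022 0.223 [0.503 0.011 0.223] 131.04 [ -2.61865396  -7.44139776 101.5137557    0.          85.92764206
 -43.65865396]
-0.022 0.223 [0.503 0.011 0.223] -48.96 [-2.61865396e+00 -7.44139776e+00  1.01513756e+02 -2.54444375e-14
  8.59276421e+01  1.36341346e+02]
-0.022 0.4 [0.503 0.011 0.4  ] 131.04 [ -2.61865396  -9.77529977  85.58657321   0.         104.18872656
 -43.65865396]
-0.022 0.4 [0.503 0.011 0.4  ] -48.96 [-2.61865396e+00 -9.77529977e+00  8.55865732e+01 -2.54444375e-14
  1.04188727e+02  1.36341346e+02]
[-7.92597288e+01  7.67607809e+00  5.80899813e+01 -2.54444375e-14
  1.14233941e+02 -3.25972883e+00]
```

Run:
```python
from fit import *
p=np.load("p.npy");F=p[3];Y=131.04
r.servo_line([.145,-.582,.48],speed=.2)
r.reach(list(W(p,(F+.03,0,.42))),[180,0,Y])
r.servo_line(list(W(p,(F+.03,0,.226))),speed=.15)
q=r.sense();print(q["clock"],q["tcp_pos"],W(p,(F+.03,0,.226)),q["orientation"],q["contact_force"])
for n,c in(("scene",(140,145,240,220)),("top",(260,165,360,260))):
    s=r.snapshot(n);pickle.dump(s,open(n+"1.pkl","wb"));save(s,n+"1c.png",c,6 if n=="top" else 8)
```

```text
4.5917 [0.46919486 0.05024771 0.22713014] [0.46884182 0.05025473 0.226     ] [1.79914679e+02 6.90668665e-02 1.31037518e+02] [-0.62744183 -0.42066148 -0.1877185 ]
```

View pics/scene1c.png

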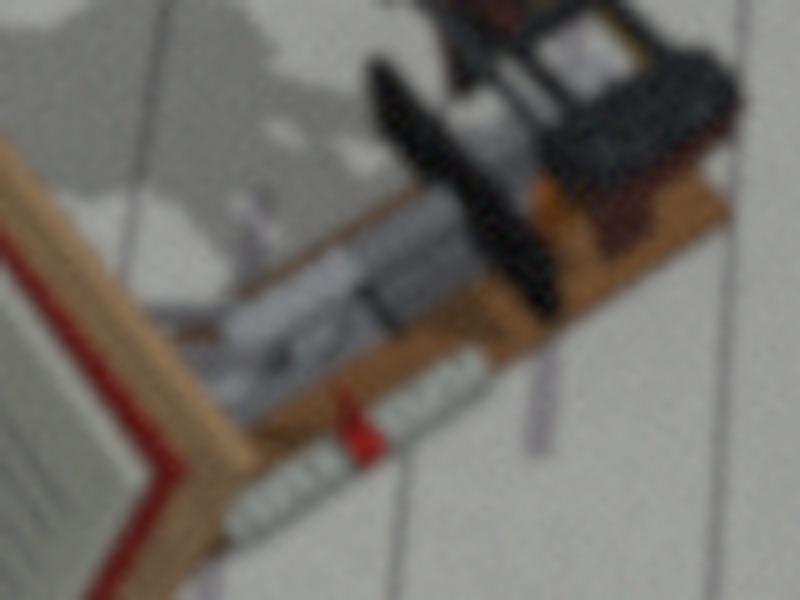

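View pics/top1c.png

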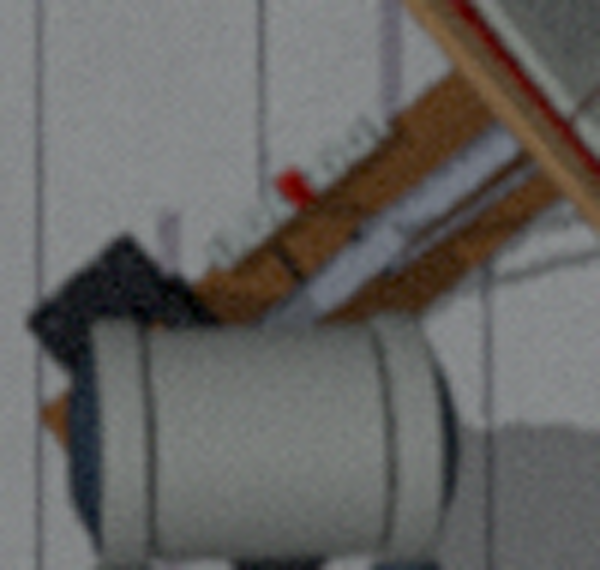

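In the scene crop the fingers straddle the bar and lever. The pointer tip is still at (402,332) and the fin top at (341,383). The top view also shows the pointer and clip clear. Next I push in steps.

Run:
```python
from fit import *
p=np.load("p.npy");F=p[3];c,s=np.cos(p[2]),np.sin(p[2])
for dx in(.016,.012,.009,.006,.003,-.002,-.008,-.012):
    r.servo_line(list(W(p,(F+dx,0,.224))),speed=.04);r.wait(.1)
    q=r.sense();f=q["contact_force"];print(dx,round(c*f[0]+s*f[1],2),round(-s*f[0]+c*f[1],2),round(f[2],2),q["tcp_pos"].round(4),round(q["clock"],1))
for n,c in(("scene",(140,145,240,220)),("top",(260,165,360,260))):
    s=r.snapshot(n);pickle.dump(s,open(n+"2.pkl","wb"));save(s,n+"2c.png",c,6 if n=="top" else 8)
```

```text
0.016 -0.96 0.49 0.26 [0.478  0.0397 0.2239] 5.3
0.012 -0.09 -0.38 -0.53 [0.4807 0.0367 0.224 ] 5.6
0.009 5.27 -0.31 1.48 [0.4824 0.0347 0.224 ] 6.0
0.006 5.07 -0.13 1.34 [0.4845 0.0323 0.2239] 6.3
0.003 4.69 0.54 1.19 [0.4865 0.0299 0.224 ] 6.7
-0.002 4.58 1.91 1.61 [0.4897 0.0261 0.2239] 7.1
-0.008 4.72 2.91 1.13 [0.4935 0.0216 0.2239] 7.5
-0.012 4.39 3.68 1.71 [0.4961 0.0186 0.2239] 7.8
```

View pics/scene2c.png

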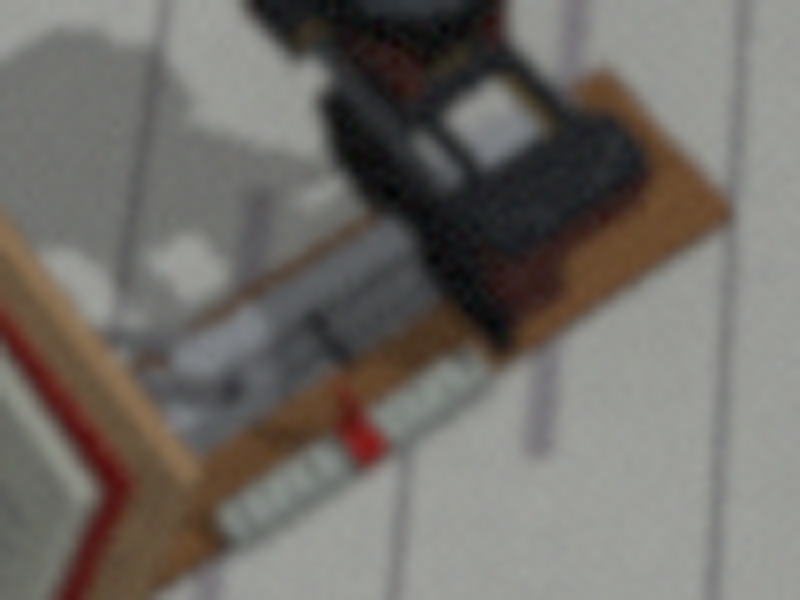

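View pics/top2c.png

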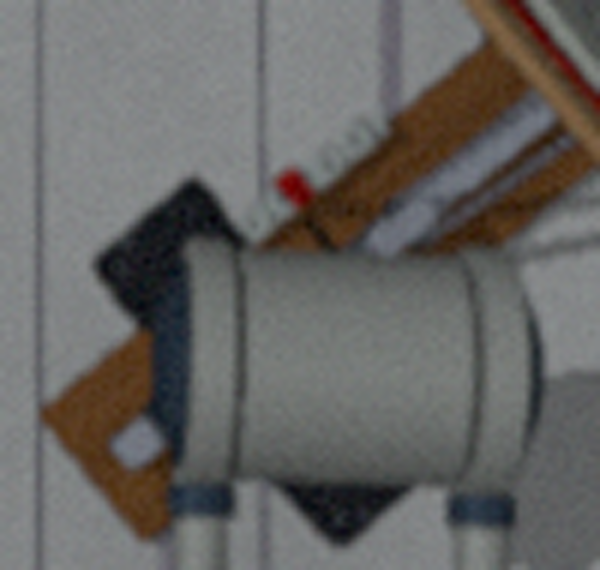

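Run:
```python
from fit import *
for n,c in(("scene",(172,178,202,208)),("top",(296,185,326,215))):
    fs=[r.snapshot(n) for _ in range(8)]
    s=fs[0];s["frame"]=np.mean([f["frame"].astype(float) for f in fs],0).clip(0,255).astype(np.uint8)
    pickle.dump(s,open(n+"3.pkl","wb"))
    g=dict(s);g["frame"]=(s["frame"].astype(float)*1.5).clip(0,255).astype(np.uint8);save(g,n+"3c.png",c,20)
```

```text
(no output)
```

View pics/scene3c.png

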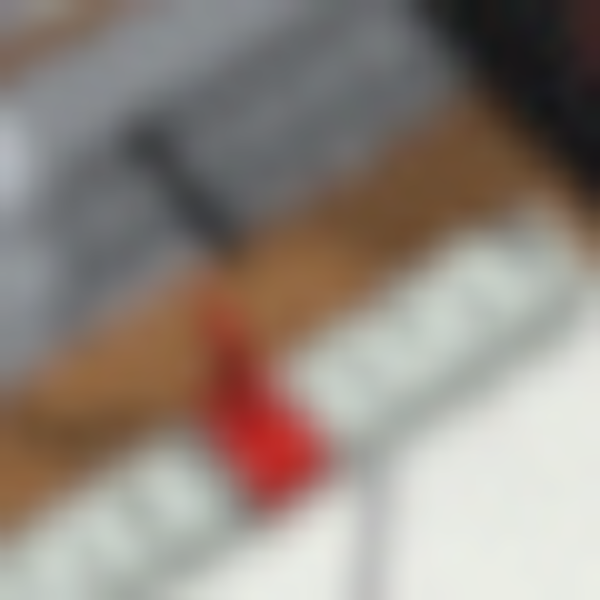

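View pics/top3c.png

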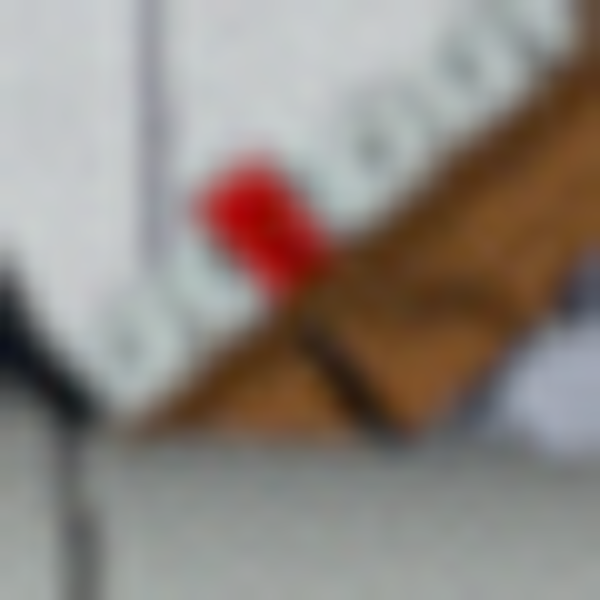

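Run:
```python
from fit import *
p=np.load("p.npy");c,s_=np.cos(p[2]),np.sin(p[2])
def loc(X): d=X[:2]-p[:2]; return np.array([c*d[0]+s_*d[1],-s_*d[0]+c*d[1],X[2]])
S=pickle.load(open("scene3.pkl","rb"));T=pickle.load(open("top3.pkl","rb"))
a=lambda u,v:(172+(u+.5)/20-.5,178+(v+.5)/20-.5); b=lambda u,v:(296+(u+.5)/20-.5,185+(v+.5)/20-.5)
print("ptr tip S",loc(ray(S,*a(237,243),.055)).round(4),"T",loc(ray(T,*b(303,318),.055)).round(4))
print("ptr root S",loc(ray(S,*a(145,135),.055)).round(4),"T",loc(ray(T,*b(395,440),.055)).round(4))
print("fin tip S z55,60",loc(ray(S,*a(212,300),.055)).round(4),loc(ray(S,*a(212,300),.06)).round(4))
for x in(-.008,-.003,.002):
  for y in(-.04,-.048):
    print(x,y,"S",[((proj(S,W(p,(x,y,z)))-(172,178)+.5)*20-.5).round(0).tolist() for z in(.028,.06,.088)],"T",[((proj(T,W(p,(x,y,z)))-(296,185)+.5)*20-.5).round(0).tolist() for z in(.028,.06,.088)])
```

```text
ptr tip S [ 0.0016 -0.0312  0.055 ] T [ 0.0001 -0.0311  0.055 ]
ptr root S [ 0.0017 -0.0073  0.055 ] T [ 0.0018 -0.0077  0.055 ]
fin tip S z55,60 [-0.0069 -0.0368  0.055 ] [-0.0081 -0.0395  0.06  ]
-0.008 -0.04 S [[241.0, 406.0], [214.0, 302.0], [190.0, 207.0]] T [[280.0, 251.0], [309.0, 238.0], [335.0, 227.0]]
-0.008 -0.048 S [[272.0, 442.0], [246.0, 339.0], [222.0, 244.0]] T [[247.0, 212.0], [274.0, 199.0], [300.0, 187.0]]
-0.003 -0.04 S [[268.0, 387.0], [242.0, 283.0], [218.0, 188.0]] T [[256.0, 271.0], [284.0, 260.0], [310.0, 249.0]]
-0.003 -0.048 S [[299.0, 423.0], [273.0, 320.0], [250.0, 225.0]] T [[223.0, 233.0], [250.0, 220.0], [275.0, 209.0]]
0.002 -0.04 S [[295.0, 369.0], [270.0, 265.0], [246.0, 169.0]] T [[233.0, 292.0], [260.0, 281.0], [285.0, 270.0]]
0.002 -0.048 S [[326.0, 405.0], [301.0, 301.0], [278.0, 206.0]] T [[199.0, 254.0], [225.0, 241.0], [250.0, 230.0]]
```

Fin: the scene streak from (212,305) to (240,385) matches a vertical at local x ≈ -8 mm, y ≈ -40 mm, with its top at z 60. The top view's clip centre agrees. The pointer is at about +1 to +1.6 mm, so roughly 9 mm remain. I push 8 mm, then look again.

```bash
cat > look.py <<'E'
from fit import *
import sys
def look(k):
    for n,c in(("scene",(172,178,202,208)),("top",(296,185,326,215))):
        fs=[r.snapshot(n) for _ in range(8)]
        s=fs[0];s["frame"]=np.mean([f["frame"].astype(float) for f in fs],0).clip(0,255).astype(np.uint8)
        pickle.dump(s,open(n+k+".pkl","wb"))
        g=dict(s);g["frame"]=(s["frame"].astype(float)*1.5).clip(0,255).astype(np.uint8);save(g,n+k+"c.png",c,20)
E
python3 - <<'E'
from look import *
p=np.load("p.npy");F=p[3]
r.servo_line(list(W(p,(F-.020,0,.224))),speed=.04);r.wait(.1)
q=r.sense();print(q["contact_force"],q["tcp_pos"],q["clock"])
look("4")
E
```

```text
[-5.83311036  1.6583791   2.86883432] [0.50129947 0.01250618 0.22385237] 9.1667
```

View pics/scene4c.png

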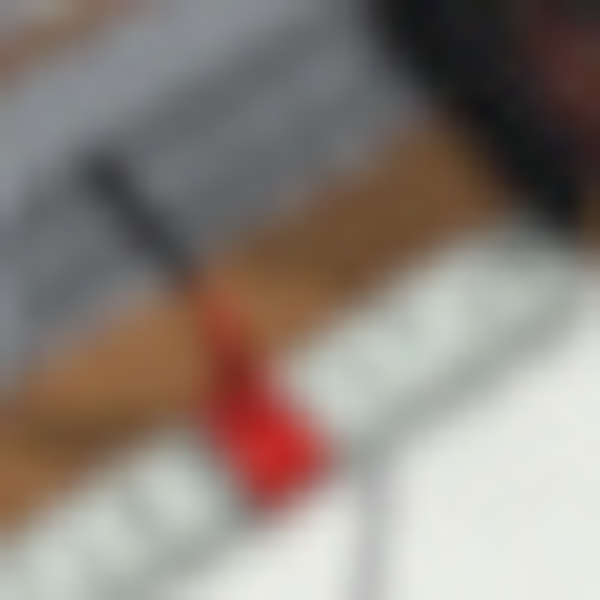

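View pics/top4c.png

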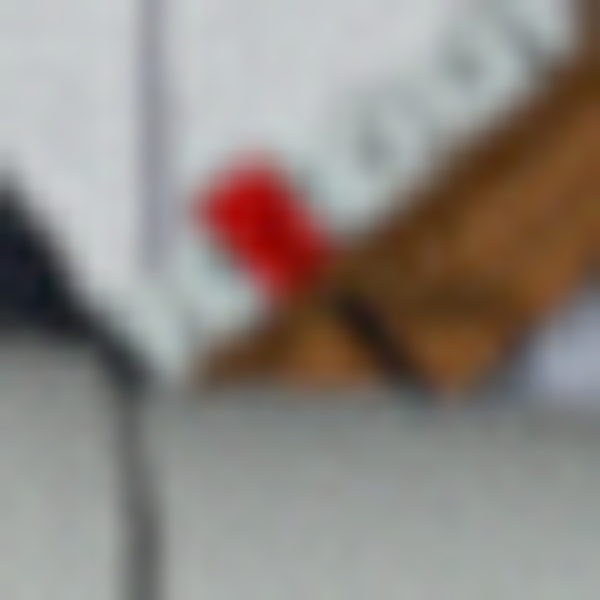

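Run:
```python
from fit import *
np.set_printoptions(linewidth=200)
for n,(u0,v0,u1,v1) in(("scene",(179,190,192,206)),("top",(303,190,316,203))):
    f=(pickle.load(open(n+"3.pkl","rb"))["frame"].astype(float)+pickle.load(open(n+"4.pkl","rb"))["frame"])/2
    print(n,u0,v0);print(f[v0:v1,u0:u1,0].astype(int));print((f[...,0]-f[...,1])[v0:v1,u0:u1].astype(int))
```

```text
scene 179 190
[[ 59  60  65  66  66  73  78  80  81  79  77  75  73]
 [ 72  71  73  81  82  84  86  87  86  84  81  81  83]
 [ 86  83  84  92  95  93  93  94  92  89  87  90  97]
 [ 95  93  93  97 100  99  97  96  96  96  97 103 110]
 [ 98  97  95  95  98  96  97  96  99 106 114 121 123]
 [ 98  97  94  90  89  91  98 102 109 118 123 129 131]
 [ 97  96  94  87  83  91 105 113 121 128 126 126 131]
 [ 93  93  91  89  87  95 109 116 123 131 130 125 124]
 [ 85  87  88  92  96 103 113 117 121 128 129 123 115]
 [ 84  87  88  94 105 115 122 125 123 120 118 113 112]
 [ 98 102  97  95 106 121 127 126 120 111 106 106 115]
 [118 122 112 101 103 113 121 118 113 109 109 110 124]
 [124 131 125 112 100 100 107 110 114 122 124 119 130]
 [119 129 128 116 101  94 104 117 131 140 136 125 133]
 [118 120 118 113 107 109 120 136 146 151 143 128 137]
 [117 112 110 113 121 132 141 149 154 153 142 128 139]]
[[-1  0  3  7 12 17 21 22 23 22 22 22 20]
 [ 1  5 12 20 23 24 25 25 24 24 23 21 15]
 [ 9 16 24 32 33 28 27 27 27 25 22 16  7]
 [19 24 31 42 43 35 28 28 26 20 13  6  0]
 [27 28 33 46 50 40 30 26 18  9  2 -1
[... 1211 characters left out ...]
-4  -2  -4  -3  -3  -3  -3  -5  -5  -5]
 [ -1  -2  -2  -3  -2  -1  -2  -5  -5  -5  -6  -5  -5]
 [ -1  -2  -4  -3   3  12   7  -4  -7  -5  -6  -5  -6]
 [ -1  -2  -3   5  29  49  37   5  -6  -8  -7  -6  -6]
 [ -1  -1   7  35  74  92  78  35   0  -9  -8  -6  -2]
 [ -2  -1  17  61 103 104  91  71  27  -1  -5  -2   6]
 [ -1   0   7  37  83  99  87  83  60  19   5   9  17]
 [ -3  -3  -5   5  43  84  95  84  73  40  21  19  22]
 [ -3  -6  -8  -7   6  47  82  78  57  36  22  20  21]
 [ -6  -7  -8  -8  -6   9  46  51  33  22  17  18  20]
 [ -7  -7  -6  -6  -5   0  19  25  20  16  15  19  19]
 [ -7  -7  -5  -2   2   8  19  19  19  19  20  15  20]
 [ -7  -7  -2   6  14  19  21  21  21  21  23  21  19]]
```

```bash
cat > clip.py <<'E'
from fit import *
p=np.load("p.npy")
K=8
def cov(s,win,boxes,sig):
    u0,v0,u1,v1=win
    m=np.zeros(((v1-v0)*K,(u1-u0)*K),np.uint8)
    for pts in boxes:
        h=np.array([(proj(s,W(p,X))-(u0,v0)+.5)*K-.5 for X in pts])
        hull=cv2.convexHull(np.round(h*16).astype(np.float32)).astype(np.int32)
        cv2.fillPoly(m,[hull],255,shift=4)
    m=cv2.GaussianBlur(m.astype(np.float32)/255,(0,0),sig*K)
    return cv2.resize(m,(u1-u0,v1-v0),interpolation=cv2.INTER_AREA)
box=lambda x0,x1,y0,y1,z0,z1:[(x,y,z) for x in(x0,x1) for y in(y0,y1) for z in(z0,z1)]
wins={"scene":(176,187,196,206),"top":(300,187,316,200)}
D={n:pickle.load(open(n+"4.pkl","rb")) for n in wins}
def model(q,full=False):
    xm,yb,hb,wb,zb,yf,hf,s1,s2,dx,dy=q
    res=[]
    for n,sig in(("scene",s1),("top",s2)):
        u0,v0,u1,v1=wins[n];f=np.mean([pickle_cache[n+k] for k in("3","4")],0)
        d=(f[...,0]-f[...,1])[v0:v1,u0:u1]
        o=np.array([dx,dy,0])*(n=="top")
        sh=lambda B:[np.array(b)+o for b in B]
        cb=cov(D[n],wins[n],[sh(box(xm-wb,xm+wb,yb-hb,yb+hb,.012,zb))],sig)
        cf=cov(D[n],wins[n],[sh(box(xm-.00125,xm+.00125,yf-hf,yf+hf,zb,.06))],sig)
        sc=cov(D[n],wins[n],[sh(box(-.07,.045,-.055,-.041,.0,.028))],sig)
        bp=cov(D[n],wins[n],[sh(box(-.22,.17,-.045,.045,.0,.012))],sig)
        A=np.stack([a.ravel() for a in(cb,cf*(1-cb),sc*(1-cb),bp*(1-sc)*(1-cb),np.ones_like(cb))],1)
        w,*_=np.linalg.lstsq(A,d.ravel(),rcond=None)
        e=A@w-d.ravel();res.append(e)
        if full:print(n,"weights",w.round(0),"rms",e.std().round(2))
    return np.concatenate(res+[np.array([(hb-.008)/.003,(wb-.005)/.003,(zb-.034)/.005,(hf-.004)/.003,dx/.002,dy/.002])*3])
pickle_cache={n+k:pickle.load(open(n+k+".pkl","rb"))["frame"].astype(float) for n in wins for k in("3","4")}
for yf in(None,-.040,-.042,-.043,-.045):
    q0=np.array([-.008,-.048,.008,.005,.034,yf or -.042,.004,.7,.7,0,0])
    sc=np.array([1e-3]*7+[.1,.1,1e-3,1e-3])
    if yf is None: fn=lambda z:model(z*sc)
    else:
        def fn(z,yf=yf): q=z*sc;q[5]=yf;return model(q)
    b=least_squares(fn,q0/sc,diff_step=.02,loss="soft_l1",f_scale=5)
    q=b.x*sc
    if yf: q[5]=yf
    print(yf,"cost",round(b.cost,1),q.round(4));model(q,True)
E
python3 clip.py
```

```text
None cost 9292.4 [-0.0081 -0.0459  0.0066  0.0031  0.0366 -0.0411  0.0027  1.178   1.1327
  0.      0.    ]
scene weights [107.  77.  -7.  14.   0.] rms 7.91
top weights [150. 116.  -6.  15.  -2.] rms 7.16
-0.04 cost 9175.1 [-0.0078 -0.0456  0.0075  0.0033  0.0339 -0.04    0.0032  1.182   1.0171
  0.      0.    ]
scene weights [104.  68.  -7.  14.   0.] rms 7.94
top weights [129. 109.  -4.  12.  -2.] rms 7.28
-0.042 cost 9099.5 [-0.0081 -0.0461  0.0062  0.0027  0.0347 -0.042   0.0057  1.1913  1.1943
  0.      0.    ]
scene weights [121.  58.  -6.  14.   0.] rms 7.84
top weights [162.  95.  -6.  14.  -2.] rms 7.11Traceback (most recent call last):
  File "clip.py", line 40, in <module>
    b=least_squares(fn,q0/sc,diff_step=.02,loss="soft_l1",f_scale=5)
    return func(*args, **kwargs)
    result = trf(vector_fun.fun, vector_fun.jac, x0, f0, J0, lb, ub, ftol, xtol,
                 gtol, max_nfev, x_scale, loss_function, tr_solver,
                 tr_options.copy(), verbose, callback=callback_wrapped)
    return trf_no_bounds(
        fun, jac, x0, f0, J0, ftol, xtol, gtol, max_nfev,
[... 291 characters left out ...]
                   ~~~~~~~~^^^
    return self.f(x, *self.args, **self.kwargs)
           ~~~~~~^^^^^^^^^^^^^^^^^^^^^^^^^^^^^^
  File "clip.py", line 39, in fn
    def fn(z,yf=yf): q=z*sc;q[5]=yf;return model(q)
                                           ~~~~~^^^
  File "clip.py", line 24, in model
    cb=cov(D[n],wins[n],[sh(box(xm-wb,xm+wb,yb-hb,yb+hb,.012,zb))],sig)
  File "clip.py", line 11, in cov
    m=cv2.GaussianBlur(m.astype(np.float32)/255,(0,0),sig*K)
cv2.error: OpenCV(4.12.0) /io/opencv/modules/imgproc/src/smooth.dispatch.cpp:293: error: (-215:Assertion failed) ksize.width > 0 && ksize.width % 2 == 1 && ksize.height > 0 && ksize.height % 2 == 1 in function 'createGaussianKernels'
```

Run:
```python
from fit import *
p=np.load("p.npy");c,s_=np.cos(p[2]),np.sin(p[2])
def loc(X): d=X[:2]-p[:2]; return np.array([c*d[0]+s_*d[1],-s_*d[0]+c*d[1],X[2]])
def world_line(s,box,tag):
    u0,v0,u1,v1=box;g=s["frame"].astype(float).mean(2)[v0:v1,u0:u1]
    return
S=pickle.load(open("scene4.pkl","rb"));T=pickle.load(open("top4.pkl","rb"))
# sample darkness profiles along local x at z=55, several y
from scipy.ndimage import map_coordinates
for k in "34":
  for n in("scene","top"):
    s=pickle.load(open(n+k+".pkl","rb"));g=s["frame"].astype(float).mean(2)
    for y in(-.014,-.018,-.022,-.026,-.030):
        xs=np.arange(-.02,.014,.0005)
        P=np.array([proj(s,W(p,(x,y,.055))) for x in xs])
        v=map_coordinates(g,[P[:,1],P[:,0]],order=3)
        pr=-.0067 if k=="4" else .0013
        m=abs(xs-pr)<.008
        base=np.polyval(np.polyfit(xs[m][[0,1,2,-3,-2,-1]],v[m][[0,1,2,-3,-2,-1]],1),xs[m])
        w=(base-v[m]).clip(0);w[w<.4*w.max()]=0
        print(k,n,y,round((w*xs[m]).sum()/w.sum()*1000,2),round(w.max(),1))
```

```text
3 scene -0.014 1.01 24.4
3 scene -0.018 0.58 23.6
3 scene -0.022 0.65 23.9
3 scene -0.026 0.65 28.4
3 scene -0.03 0.68 24.3
3 top -0.014 2.02 36.4
3 top -0.018 2.02 33.6
3 top -0.022 1.75 28.4
3 top -0.026 1.57 19.9
3 top -0.03 1.98 6.3
4 scene -0.014 -7.22 29.4
4 scene -0.018 -7.48 26.8
4 scene -0.022 -7.34 23.7
4 scene -0.026 -7.41 23.9
4 scene -0.03 -7.73 20.9
4 top -0.014 -6.27 29.8
4 top -0.018 -5.76 28.5
4 top -0.022 -5.82 26.3
4 top -0.026 -6.25 25.3
4 top -0.03 -6.54 11.5
```

Run:
```python
from look import *
p=np.load("p.npy");F=p[3]
r.servo_line(list(W(p,(F-.0214,0,.224))),speed=.03);r.wait(.2)
q=r.sense();print(q["contact_force"],q["tcp_pos"],q["clock"])
look("5")
```

```text
[-6.07646887  1.18126969  3.01510786] [0.50216963 0.01147168 0.22383725] 10.4167
```

View pics/scene5c.png

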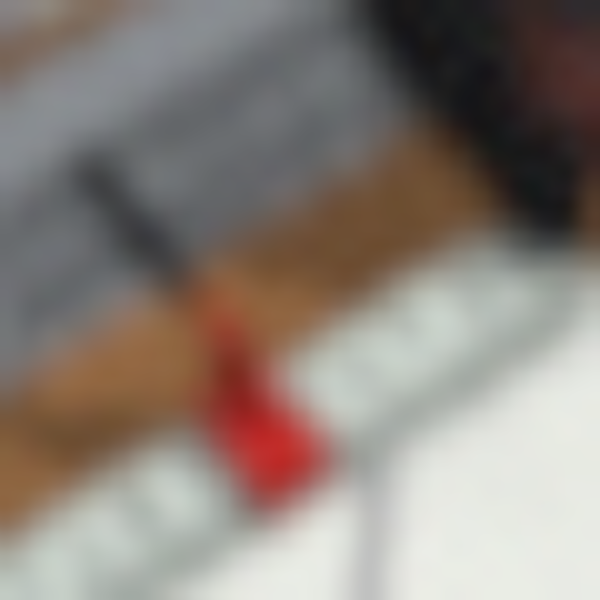

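View pics/top5c.png

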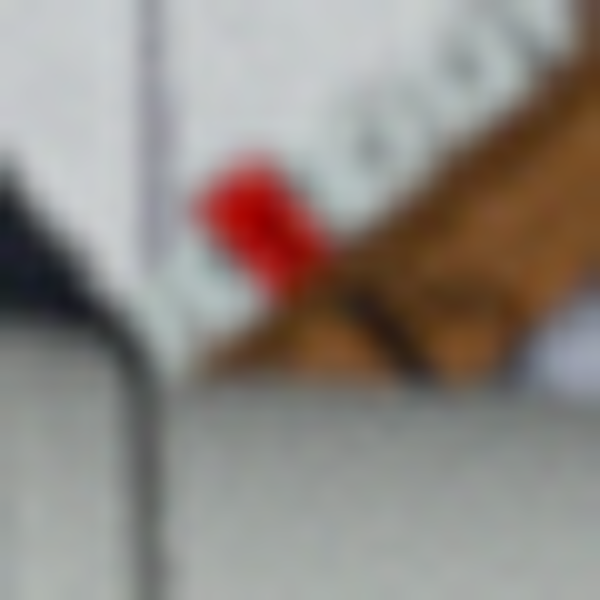

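Both views now agree. Extending the pointer 12 mm beyond its tip lands on the fin: scene (226,338) against the streak at u≈223, top (294,226) against a predicted (300,228). That's within about 1 mm. Next I squeeze the lever shut.

Run:
```python
from look import *
q=r.sense();print(q["opening"])
r.grab(25);r.wait(.3)
q=r.sense();print(q["contact_force"],q["tcp_pos"],q["opening"],q["clock"])
look("6")
s=r.snapshot("scene");save(s,"scene6f.png",(120,110,250,230),6)
```

```text
0.08802909083500944
[-11.33244988  -3.08165415   3.37279616] [0.50139469 0.01066114 0.22324888] 0.023491990185506927 12.525
```

View pics/scene6c.png

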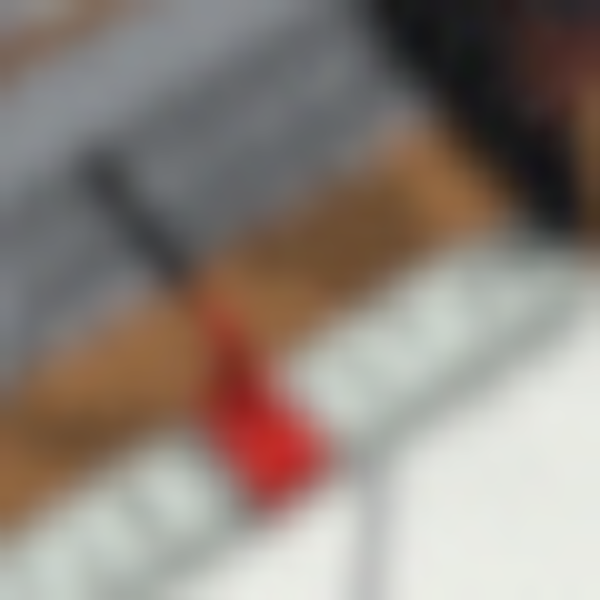

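View pics/top6c.png

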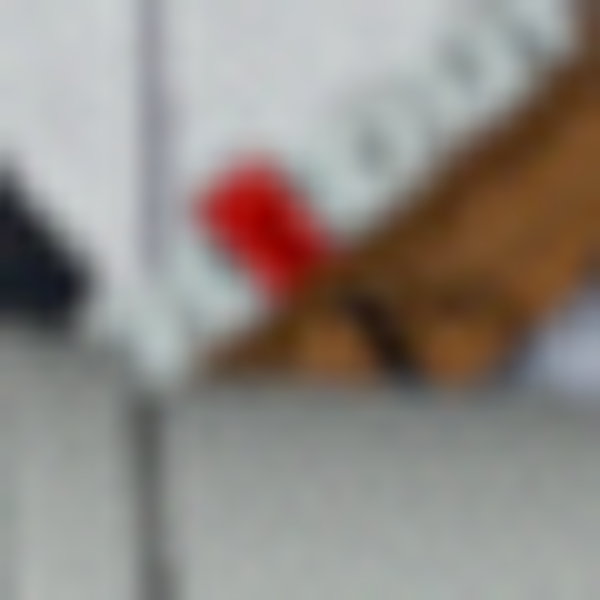

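View pics/scene6f.png

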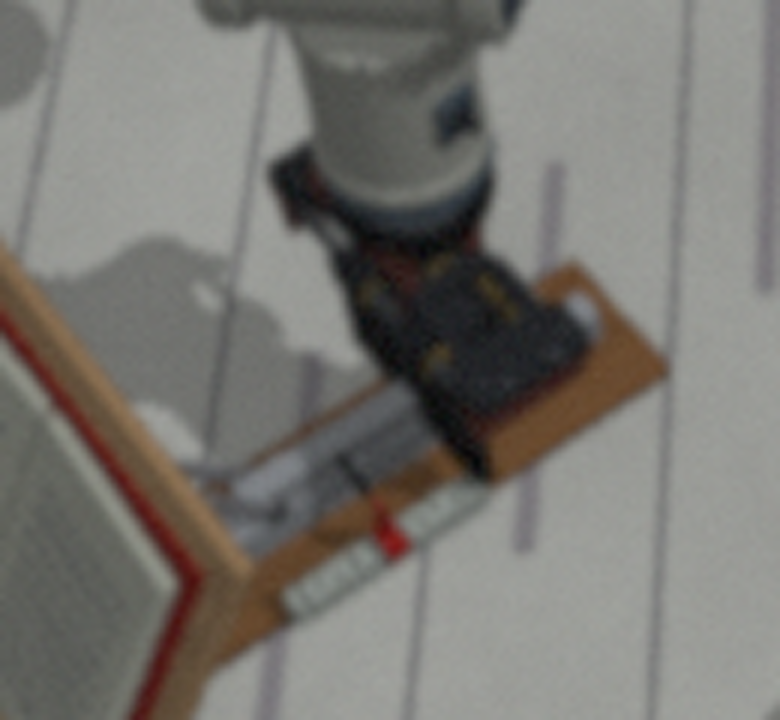

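Run:
```python
from fit import *
from scipy.ndimage import map_coordinates
p=np.load("p.npy")
for k in "56":
  for n in("scene","top"):
    s=pickle.load(open(n+k+".pkl","rb"));g=s["frame"].astype(float).mean(2);o=[]
    for y in(-.016,-.02,-.024,-.028):
        xs=np.arange(-.02,.014,.0005)
        P=np.array([proj(s,W(p,(x,y,.055))) for x in xs])
        v=map_coordinates(g,[P[:,1],P[:,0]],order=3)
        m=abs(xs+.0081)<.008
        b=np.polyval(np.polyfit(xs[m][[0,1,2,-3,-2,-1]],v[m][[0,1,2,-3,-2,-1]],1),xs[m])
        w=(b-v[m]).clip(0);w[w<.4*w.max()]=0
        o.append(round((w*xs[m]).sum()/w.sum()*1000,2))
    print(k,n,o)
a=pickle.load(open("scene0.pkl","rb"))["frame"];s=r.snapshot("scene");save(s,"scene7.png",None,1.5)
q=r.sense();print(q["opening"],q["contact_force"],q["clock"])
```

```text
5 scene [np.float64(-8.69), np.float64(-8.77), np.float64(-8.79), np.float64(-8.77)]
5 top [np.float64(-7.93), np.float64(-8.0), np.float64(-8.15), np.float64(-7.88)]
6 scene [np.float64(-7.96), np.float64(-7.96), np.float64(-8.05), np.float64(-8.07)]
6 top [np.float64(-6.96), np.float64(-7.18), np.float64(-7.91), np.float64(-7.25)]
0.023582436411015546 [-11.97322527  -1.61487213   4.07209086] 13.425
```

View pics/scene7.png

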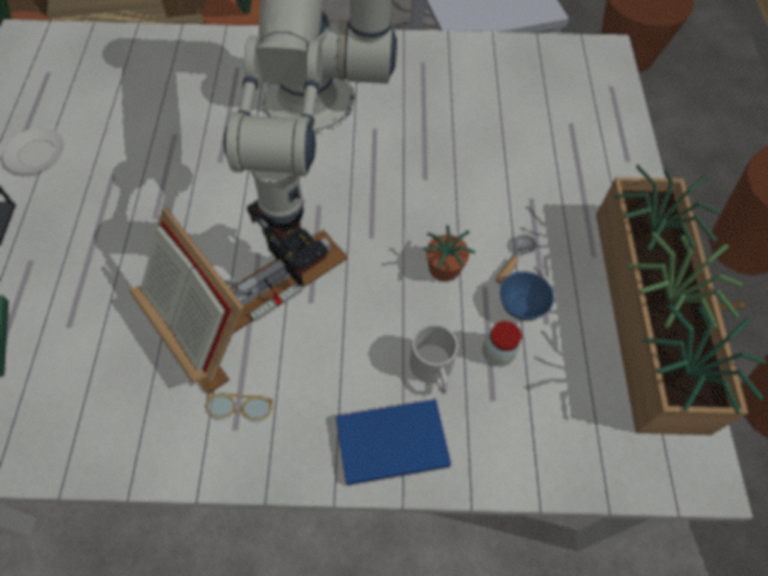

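The fingers stopped at 23.5 mm on the 24 mm bar and lever, so the lever is shut. The leg crept out about 0.75 mm during the squeeze. With the grip kept, I push 0.8 mm further and take out the sideways offset.

Run:
```python
from look import *
from scipy.ndimage import map_coordinates
p=np.load("p.npy");F=p[3]
r.servo_line(list(W(p,(F-.0222,.0009,.224))),speed=.02);r.wait(.3)
q=r.sense();print(q["contact_force"],q["tcp_pos"],q["opening"],q["clock"])
look("8")
for n in("scene","top"):
    s=pickle.load(open(n+"8.pkl","rb"));g=s["frame"].astype(float).mean(2);o=[]
    for y in(-.016,-.02,-.024,-.028):
        xs=np.arange(-.02,.014,.0005)
        P=np.array([proj(s,W(p,(x,y,.055))) for x in xs])
        v=map_coordinates(g,[P[:,1],P[:,0]],order=3)
        m=abs(xs+.0081)<.008
        b=np.polyval(np.polyfit(xs[m][[0,1,2,-3,-2,-1]],v[m][[0,1,2,-3,-2,-1]],1),xs[m])
        w=(b-v[m]).clip(0);w[w<.4*w.max()]=0
        o.append(round(float((w*xs[m]).sum()/w.sum()*1000),2))
    print(n,o)
```

```text
[-8.94018537 -1.13065463  1.1981698 ] [0.5016005  0.00982947 0.22330965] 0.023717368406772722 13.975
scene [-8.76, -8.93, -8.74, -8.96]
top [-7.98, -8.63, -7.92, -7.49]
```

View pics/scene8c.png

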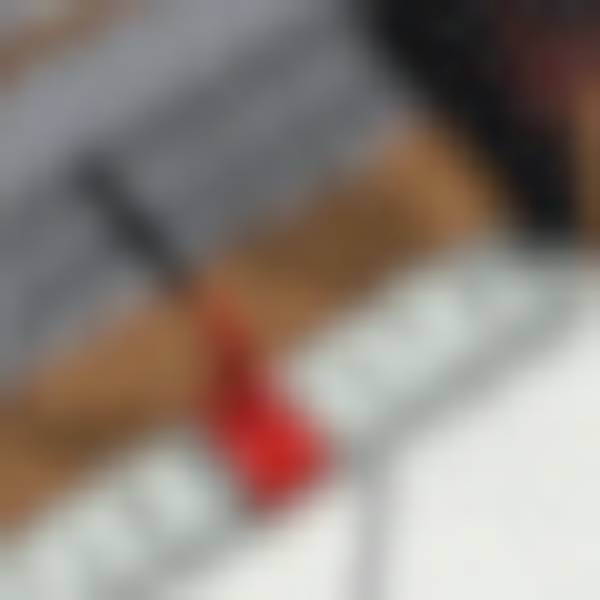

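The pointer tip is at (182,282) and in line with the fin, the clip is unmoved at (265,450), and the fingers are shut at 23.7 mm. I hand in while still holding.

```bash
python3 -c "
from h import *
r.hand_in();q=r.sense();print(q['opening'],q['clock'])"
```

```text
the job is handed in; nothing more can be done
the job is handed in; nothing more can be done
```

The leg is at the mark and the lever is pinched shut. I handed the job in still holding both, at about 15 s on the robot's clock. I pushed the leg in with the open fingers on either side of the bar and lever, brought the pointer to the red mark, then closed at 25 N.

- **Leg position:** closing the fingers let the leg creep out about 0.75 mm, so I pushed it back in with the grip kept. In the last pictures the pointer is at x ≈ -8.8 mm (scene camera) and -8.0 mm (top camera). The mark is at about -8 to -9 mm, so the two agree to about 1 mm. The cameras differ by up to about 1 mm, within their calibration.
- **Lever:** I judged it closed from the finger opening of 23.7 mm on the 24 mm bar and lever together. The gripper hides the lever, so I could not see it directly.
- **Other things on the table:** the red clip looks unmoved, and the bystanders look unmoved in the last full scene picture.
- **Force:** the highest wrist force I read was about 13 N.

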